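# Dot-punch the last screw hole of a hinge leaf in a tilted ball vise

### The job

Take the automatic centre punch out of the wooden tool block and dot the scribed cross in the one undrilled corner of the brass hinge leaf, which is clamped in the tilted ball vise: hold the punch square to the sloping leaf with its point on the cross, press steadily until the spring nose has gone fully in, keep it there a moment without leaning on it harder, and lift off without letting the point skid. Then stand the punch back in its own hole, lowering it rather than dropping it, and leave the vise setting and the other things as they were.

Things in the scene. Friction and masses are not known exactly. Their poses are not given: they have to be found in the camera images.
- punch: Automatic centre punch: bright steel, pen-shaped, 130 mm long, round 16 mm barrel with dark knurled bands and a domed cap; 0.10 to 0.16 kg. Stands point down in one of the block's three holes (which one varies), top 140 mm above the bench. Origin: the point, with the nose out; z runs from point to cap. Barrel to grip: 40 to 128 mm from the point, with 40 N or more; any angle about its axis will do.
- punch_tip (a point): The point of the punch, at the end of the sliding nose (rounded, 3 mm across; the nose is 8 mm thick and a cone from 30 to 38 mm above the point leads to the barrel).
- punch_nose (a joint): How far the spring nose is pushed into the barrel, in m: 0 = out, 0.008 = fully in. The spring pushes back with 5 N at first, rising evenly to 13 N when fully in; there it meets a hard stop and the force rises steeply.
- plate: Leaf of a brass butt hinge, 70 x 50 x 4 mm (x, y, z), in an engraver's ball vise (dark 100 mm ball, steel head, two jaws; held by friction), tilted 23 to 41 degrees from level, roughly towards the robot. Origin: centre of underside; z: square to the leaf, outwards. Knuckles on the -y edge; 6 mm holes at x, y = (24, -14), (-24, -14), (-24, 14) mm. Pins at its edges stand 3 mm, the knuckles 5 mm above its top.
- cross (a point): Centre of the scribed cross (two thin dark lines 18 mm long) on the top face of the leaf, in its one undrilled corner: x, y, z = 24, 14, 4 mm in the leaf's frame. It lies 85 to 135 mm above the bench.
- block: Hardwood tool block fixed to the bench, 56 x 170 x 70 mm (x, y, z), origin at the centre of its underside. Three upright stepped holes at x = 0, y = -52, 0 and 52 mm, one tool in each: 20 mm in diameter down to 46 mm below the top, then 13 mm for the nose, bottom 10 mm above the bench. The tools may stand up to 4 degrees askew.
- drift: Hand punch in the block, not to be used: plain dark eight-sided steel bar, 15 mm thick, 104 mm long, top 114 mm above the bench. Origin at its lower end.
- burnisher: Burnisher in the block, not to be used: steel shank with a pear-shaped wooden handle 24 mm across, 110 mm long, top 120 mm above the bench. Origin at its lower end.
- hammer: Hammer with a wooden handle lying on the bench beyond the work, about 260 mm long, not to be used.
- mug: Dark mug on the bench, 82 mm across, 95 mm tall, origin under its centre; not to be used.

How it is judged:
On the way, in this order (a step that is already met when the one before it is completed fails the run):
1. the punch has been drawn out of the block (height (world z) of punch_tip above 0.075 m and contact force between punch and the fingers above 1 N), for 0.1 s.
2. the punch stands square on the cross with its nose pressed fully in, for 0.2 s (value of joint punch_nose above 0.007 m and distance between punch_tip and cross below 0.0045 m and angle between the z axis of punch and the z axis of plate, either way round below 0.12 rad and contact force between punch and plate above 8 N), for 0.2 s.
3. the point is lifted clear of the leaf by more than 15 mm (z of punch_tip in the frame of plate above 0.019 m and value of joint punch_nose below 0.002 m), for 0.1 s.
At the end, for the whole second after the job is handed in: The punch stands back in its own hole: point within 10 mm of where it started, axis within 0.15 rad of upright, at rest and released. The cross has moved under 6 mm, the hand punch and burnisher under 20 mm, the hammer and mug under 30 mm (distance of punch_tip from where it was at the start of the episode below 0.01 m and angle between punch's own z axis and vertical below 0.15 rad and linear speed of punch below 0.02 m/s and contact force between punch and the fingers below 0.1 N and distance of cross from where it was at the start of the episode below 0.006 m and distance of each of drift, burnisher from where it was at the start of the episode below 0.02 m and distance of each of hammer, mug from where it was at the start of the episode below 0.03 m); the robot touches nothing.
It fails at once if the point presses on the leaf (more than 1.5 N) over 6 mm from the centre of the cross: landed beside it or skidded off (contact force between punch and plate above 1.5 N and distance between punch_tip and cross above 0.006 m).
It fails at once if the punch is pressed (more than 4 N) while leaning over 0.2 rad from square to the leaf (contact force between punch and plate above 4 N and angle between the z axis of punch and the z axis of plate, either way round above 0.2 rad).
It fails at once if the punch is leant on or struck: more than 40 N on the leaf (contact force between punch and plate above 40 N).
It fails at once if the punch is dropped: out of the fingers and moving faster than 0.7 m/s (contact force between punch and the fingers below 0.1 N and linear speed of punch above 0.7 m/s).
It fails at once if the vise is knocked out of its setting (the cross moves over 6 mm), or another tool, the hammer or the mug is moved over 30 mm (distance of cross from where it was at the start of the episode above 0.006 m or distance of any of drift, burnisher, hammer, mug from where it was at the start of the episode above 0.03 m).
It also fails if it takes over 51 s, if anything falls off the work surface, if the arm or the gripper's body presses on something with over 40 N, if the wrist force passes 120 N, or if a joint passes its speed limit or range.

### The arm

A 6-joint arm with a two-finger parallel gripper is mounted at the origin on the work surface. World frame = base frame: x ahead of the robot, y to its left, z up, the work surface at z = 0. Lengths are in m, angles in rad, forces in N, time in s.
With the tool pointing down it reaches from about 0.25 to 0.725 m from the base axis. Payload 4 kg.
Tool frame: the origin (TCP) lies on the centre line of the jaws, within the pads' length; the fingertips stand 11 mm ahead of it and the grasp point (between the pads) lies 8 mm behind it; x points along the fingers, z is the direction in which the jaws open and shut, and the axes are right-handed (so a half turn about x gives the same grasp; the last joint's range is limited). The gripper opens to 85 mm and grips with 20 to 120 N. Pads are 22 mm wide; open, the fingers measure 114 mm over their backs; the gripper's body (76 mm by 85 mm) begins 54 mm behind the grasp point. The pads swing forward as they close: fully open they stand 13 mm farther back than shut.
Start: joints at [1.156, 0.241, 0.005, 1.335, 0, 1.571], TCP at [0.202, 0.458, 0.242] pointing down, gripper open.
Joint ranges: [-2.72, 2.72], [-1.05, 1.87], [-1.09, 1.28], [-1.99, 2.15], [-1.42, 1.44], [-3.14, 3.14]. Speed limits (rad/s): [2.79, 2.79, 3.14, 3.14, 3.14, 3.14].

### API

Orientations are given as a unit quaternion [x, y, z, w].
In Python, from cell import sensors, cams, robot gives the robot as it stands.
- The arm moves only by the tool send_rows, never from a script. Its arguments are lists of equal length, an entry for each row: "grip": the gripper's target within -1 to 1 (fully open at 1, half-way at 0, shut at -1); "travel": the shift along the tool's x, y, z each as a share of 0.025 m, from -1 to 1, a list of three; "angular": the turn, a rotation vector about the tool's x, y, z each as a share of 0.15 rad, from -1 to 1, a list of three. A call has 1 to 10 rows; each row shifts and turns the pose as measured when the row begins, along the tool's axes as they then stand; what a row does not reach is not made up. A row lasts 1/8 s, in which the tool goes at most 62.5 mm and 10.7 degrees, less where a joint would pass 70% of its speed; a pose out of reach is approached as far as the arm can. A call with a number of a shift or a turn outside -1 to 1 is refused whole. A call with a gripper value outside its range is refused whole. The fingers move at their own pace and stop on an object; "force" is the grip in N (left out, the last holds). Time passes only in rows, so rows that do not move let the fingers close. It gives the time, the measured TCP pose, the force and the opening at its end, in the units of the state.
- sensors.observe(): the state, without advancing time (a new reading comes with each control period).
- cams.get_image(name): name is "scene" or "side" or "wrist"; returns a dict with "frame" (384x512x3 uint8, red, green, blue), "fx", "fy", "cx", "cy" (pixels), "k1" (the pictures are not rectified: a ray, as slopes to the right and down, at radius r is drawn at 1 + k1 r^2 times it, then the intrinsics apply), "world_from_camera" (4x4, takes a point from camera to world coordinates). Camera axes: x right, y down, z forward; pixel columns grow to the right and rows downward; lengths in m; the calibration is good to about 2 mm. A picture is of the moment at which its call begins. There is no depth.
- robot.close_job(): hands the job in, once; it reports no verdict.
Trained networks look in a picture, given as the dict that the camera call returned (one of the last four; its "shot" number tells which), for a name from the list of things; names that differ only in an ending like _2 or _b are one class to them, and where a whole thing is asked for, a point or a joint stands for the part that bears it (a point fixed in the world has none). Each returns a list of dicts, best first, with "score" (0 to 1); they miss things now and then, are a little off and sometimes report something else, mostly with a low value. They report only what shows in the picture. A call takes as long as a camera call.
- cams.look_for(picture, thing): "bbox" ([centre column, centre row, width, height] in pixels, round what is visible of it).
- cams.outline_of(picture, thing): "pixels" (384x512 bool, what is visible of it) and "bbox" ([centre column, centre row, width, height] in pixels, round what is visible of it).
- cams.spot_point(picture, thing): "uv" ([column, row] in pixels: a listed point, or the origin of a listed thing).
The state is a dict: "time": time; "joints": joint angles; "joint_velocities": joint speeds; "tau": joint torques, N m; "eef_pos": TCP position; "tool_rot": TCP orientation; "contact_force": force on the tool from outside, world axes, zero at the start; "moment": the same for the moment, N m; "finger_gap": finger opening in m.
Only numpy, scipy, OpenCV 4.12 (cv2) and the standard library are available. Lean on these libraries where they do the work, as an engineer would, in place of code of your own. Each camera call takes 0.05 s, during which the arm holds its last target. There are 200 camera calls.

## Working session

There is one attempt and no reset: what is moved stays moved. The work goes in short steps, Python scripts to look and compute and a tool call to move; the robot and the scene stay as the last step left them, time stands still between calls to the robot, and variables do not carry over. Pictures are saved under pics/ and viewed, about 8 in all and at most 12, crops included, and the job is handed in when it is done.

Besides the shell and the picture viewer there is one more tool, called after ">>>" as name(argument=value, ...) on one line, values as JSON. send_rows: Moves the arm, as the interface text tells. Shift numbers are shares of 0.025 m and turn numbers shares of 0.15 rad, none past 1 either way. Its arguments: {"type":"object","properties":{"grip":{"type":"array","items":{"type":"number"}},"travel":{"type":"array","items":{"type":"array","items":{"type":"number"}}},"angular":{"type":"array","items":{"type":"array","items":{"type":"number"}}},"force":{"type":"number"}},"required":["grip","travel","angular"]}

```bash
ls; mkdir -p pics
cat > h.py <<'E'
import numpy as np,cv2
from cell import sensors,cams,robot
from scipy.spatial.transform import Rotation as R
def K(p): return np.array([[p['fx'],0,p['cx']],[0,p['fy'],p['cy']],[0,0,1.]])
def dist(p): return np.array([p['k1'],0,0,0,0.])
def ray(p,uv):
    n=cv2.undistortPoints(np.array([[uv]],float),K(p),dist(p))[0,0]
    T=np.array(p['world_from_camera']); d=T[:3,:3]@[n[0],n[1],1]
    return T[:3,3],d/np.linalg.norm(d)
def proj(p,X):
    T=np.linalg.inv(p['world_from_camera'])
    return cv2.projectPoints(np.atleast_2d(np.array(X,float)),cv2.Rodrigues(T[:3,:3])[0],T[:3,3],K(p),dist(p))[0][:,0]
def tri(rs):
    A=sum(np.eye(3)-np.outer(d,d) for o,d in rs); b=sum((np.eye(3)-np.outer(d,d))@o for o,d in rs)
    X=np.linalg.solve(A,b); return X,[np.linalg.norm(np.cross(X-o,d)) for o,d in rs]
def save(p,n): cv2.imwrite('pics/'+n,p['frame'][:,:,::-1])
E
python3 - <<'E'
from h import *
s=sensors.observe(); print({k:np.round(v,3) for k,v in s.items()})
im=[]
for n in['scene','side','wrist']:
    p=cams.get_image(n); im.append(p['frame']); print(n,np.round(p['world_from_camera'],3).tolist(),p['fx'],p['k1'])
    for t in['punch','punch_tip','plate','cross','block','drift','burnisher','mug','hammer']:
        r=cams.spot_point(p,t)[:2]; b=cams.look_for(p,t)[:2]
        print(t,[(np.round(x['uv'],1).tolist(),round(x['score'],2)) for x in r],[(np.round(x['bbox'],0).tolist(),round(x['score'],2)) for x in b])
cv2.imwrite('pics/a.png',cv2.resize(np.vstack([np.hstack(im[:2]),np.hstack([im[2],im[2]*0])]),(800,600))[:,:,::-1])
E
```

```text
pics
{'time': np.float64(0.0), 'joints': array([1.156, 0.241, 0.004, 1.335, 0.   , 1.571]), 'joint_velocities': array([ 0.001, -0.   ,  0.001, -0.002, -0.001,  0.   ]), 'tau': array([ 0.0000e+00, -3.7232e+01,  2.5241e+01,  1.7000e-02, -0.0000e+00,
       -0.0000e+00]), 'eef_pos': array([0.201, 0.457, 0.241]), 'tool_rot': array([-0.387,  0.593,  0.386,  0.592]), 'contact_force': array([ 0.061, -0.353, -0.658]), 'moment': array([-0.017,  0.055, -0.055]), 'finger_gap': np.float64(0.085)}
scene [[0.608, 0.675, -0.418, 1.194], [0.794, -0.517, 0.319, -0.47], [-0.001, -0.526, -0.85, 1.212], [0.0, 0.0, 0.0, 1.0]] 464.3041920288392 -0.14553382665615952
punch [([297.0, 133.7], 0.47)] []
punch_tip [] []
plate [([224.2, 166.5], 0.72)] [([223.0, 167.0, 25.0, 16.0], 0.68)]
cross [([213.8, 172.4], 0.65)] [([221.0, 168.0, 23.0, 11.0], 0.76)]
block [([305.3, 126.8], 0.89)] [([307.0, 121.0, 38.0, 52.0], 0.55), ([310.0, 108.0, 3.0, 14.0], 0.52)]
drift [([311.0, 114.0], 0.47)] [([316.0, 99.0, 1.0, 10.0], 0.59)]
burnisher [([307.8, 123.1], 0.4)] []
mug [([149.1, 276.7], 0.72)] [([150.0, 270.0, 43.0, 41.0
[... 471 characters left out ...]
[296.2, 178.1], 0.67)] [([291.0, 189.0, 28.0, 24.0], 0.68)]
block [([227.7, 348.6], 0.77)] [([302.0, 117.0, 25.0, 44.0], 0.25)]
drift [([222.5, 370.5], 0.52)] [([226.0, 326.0, 10.0, 23.0], 0.57)]
burnisher [([230.3, 345.5], 0.54)] [([223.0, 328.0, 10.0, 20.0], 0.46)]
mug [([302.9, 127.7], 0.84)] [([302.0, 121.0, 27.0, 42.0], 0.96)]
hammer [([183.0, 218.2], 0.91), ([301.8, 130.6], 0.19)] [([185.0, 220.0, 97.0, 56.0], 0.73)]
wrist [[0.403, 0.879, 0.256, 0.137], [0.915, -0.387, -0.112, 0.487], [0.0, 0.28, -0.96, 0.374], [0.0, 0.0, 0.0, 1.0]] 325.12701590709406 -0.017745944945799882
punch [] []
punch_tip [] []
plate [] []
cross [] []
block [] []
drift [] []
burnisher [] []
mug [] []
hammer [] []
```

View pics/a.png

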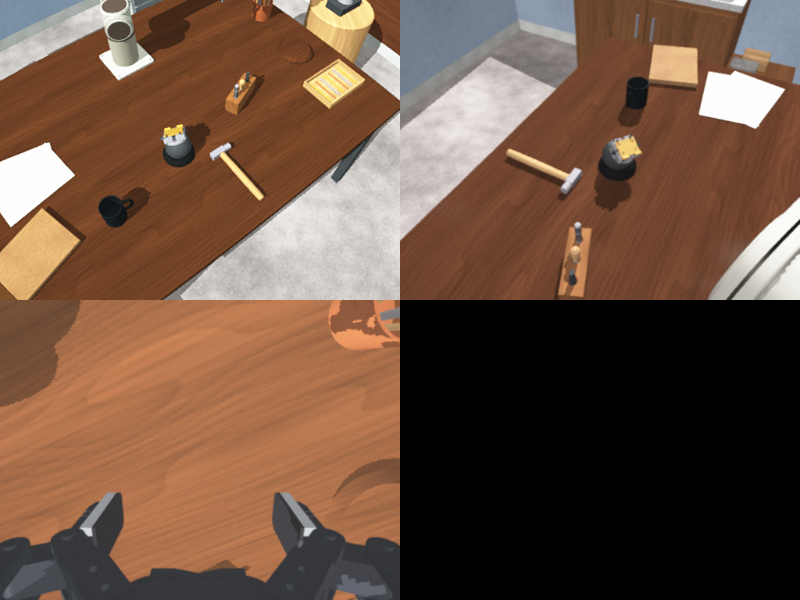

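Run:
```python
from h import *
p=cams.get_image('scene');q=cams.get_image('side')
a=p['frame'][80:190,195:335];b=q['frame'][150:390,160:340]
a=cv2.resize(a,None,fx=4.0,fy=4.0,interpolation=cv2.INTER_CUBIC)[:, :];b=cv2.resize(b,None,fx=2.5,fy=2.5,interpolation=cv2.INTER_CUBIC)
o=np.zeros((600,800,3),np.uint8); a=cv2.resize(a,(400,314)); o[:314,:400]=a; b=b[:600,:400]; o[:b.shape[0],400:400+b.shape[1]]=b
w=np.array(cams.get_image('wrist')['frame'])
cv2.imwrite('pics/b.png',o[:,:,::-1])
for t in['block','plate','cross','mug','hammer','punch','drift','burnisher']:
    u=cams.spot_point(p,t);v=cams.spot_point(q,t)
    if u and v: print(t,*[np.round(x,4) for x in tri([ray(p,u[0]['uv']),ray(q,v[0]['uv'])])])
```

```text
block [ 0.627   0.1491 -0.3841] [0.0277 0.0277]
plate [ 0.5372 -0.096   0.1048] [0.0069 0.0069]
mug [ 0.6476 -0.4403  0.0061] [0.0002 0.0002]
hammer [ 0.7822  0.0233 -0.0035] [0.0024 0.0024]
punch [0.5267 0.215  0.0163] [0.0027 0.0027]
drift [0.4866 0.3107 0.0077] [0.0073 0.0073]
burnisher [0.5021 0.2705 0.0088] [0.0041 0.0041]
```

View pics/b.png

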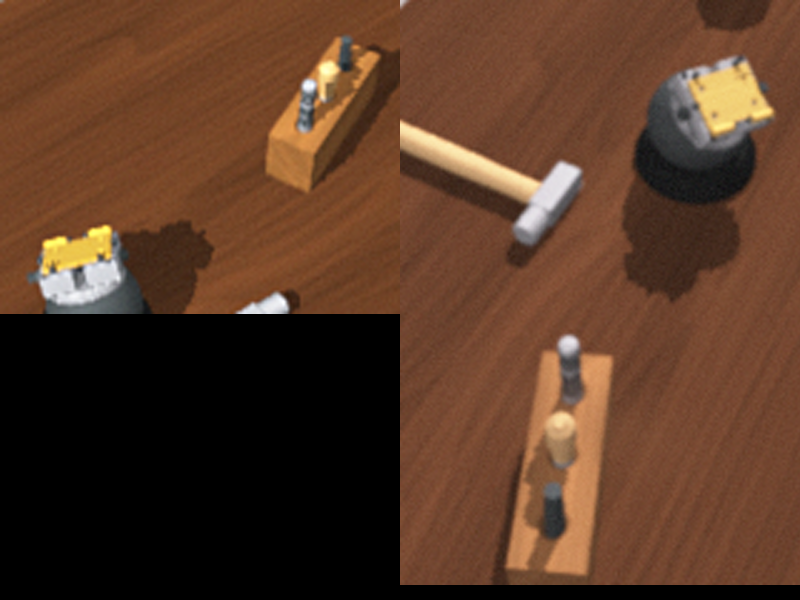

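```bash
cat >> h.py <<'E'
def pose():
    s=sensors.observe(); return np.array(s['eef_pos']),R.from_quat(s['tool_rot']),s
def plan(pt,Rt=None):
    """turn first (rows of equal turn), then shift in the turned frame; prints rows as shares"""
    p,r,s=pose(); Rt=r if Rt is None else Rt
    w=(r.inv()*Rt).as_rotvec(); d=Rt.inv().apply(np.array(pt)-p)
    n=int(np.ceil(np.abs(w).max()/0.15-1e-6)); m=int(np.ceil(np.abs(d).max()/0.025-1e-6))
    print('t',round(s['time'],2),'pos',p.round(4),'turn rad',w.round(3),n,'rows of',(w/0.15/max(n,1)).round(3),'| shift',d.round(4),m,'rows of',(d/.025/max(m,1)).round(3))
def frame(x,z):
    """tool frame: x along fingers, z jaw direction (made square to x)"""
    x=np.array(x,float)/np.linalg.norm(x); z=np.array(z,float); z-=x*(x@z); z/=np.linalg.norm(z)
    return R.from_matrix(np.c_[x,np.cross(z,x),z])
def atz(r,z):
    o,d=r; return o+d*(z-o[2])/d[2]
E
python3 - <<'E'
from h import *
p=cams.get_image('scene');q=cams.get_image('side')
for nm,u,v,z in[('pbase',(302.1,124.8),(228.4,310),.07),('dbase',(315.8,103.8),(221.2,363.2),.07),('ptop',(303.2,110.5),(227.2,287.6),.133)]:
    print(nm,atz(ray(p,u),z).round(3),atz(ray(q,v),z).round(3),tri([ray(p,u),ray(q,v)]))
P,r,s=pose(); print(r.as_matrix().round(3))
w=cams.get_image('wrist'); T=w['world_from_camera']
B=np.eye(4);B[:3,:3]=r.as_matrix();B[:3,3]=P
C=np.linalg.inv(B)@T; print(C.round(4).tolist()); np.save('C.npy',C)
b=np.array([-.386,.922,0]);jz=np.array([.922,.386,0])
for s in(1,-1): plan([0.48,0.19,0.26],frame([0,0,-1],s*jz))
E
```

```text
pbase [0.534 0.212 0.07 ] [0.522 0.224 0.07 ] (array([0.52642715, 0.21889971, 0.05741096]), [np.float64(0.0008037637990986259), np.float64(0.0008037637990986096)])
dbase [0.494 0.306 0.07 ] [0.482 0.319 0.07 ] (array([0.48547798, 0.3144932 , 0.05660552]), [np.float64(0.0003394284404360205), np.float64(0.00033942844043606036)])
ptop [0.53  0.214 0.133] [0.527 0.214 0.133] (array([0.52817252, 0.21419343, 0.13147197]), [np.float64(0.000824292586961192), np.float64(0.0008242925869613117)])
[[ 0.    -0.915  0.403]
 [-0.     0.403  0.915]
 [-1.    -0.     0.   ]]
[[-0.0003, -0.2797, 0.9601, -0.1318], [-0.0001, -0.9601, -0.2797, 0.0708], [1.0, -0.0002, 0.0002, 0.0008], [0.0, 0.0, 0.0, 1.0]]
t 3.95 pos [0.2015 0.4576 0.2423] turn rad [ 0.759 -0.    -0.   ] 6 rows of [ 0.844 -0.    -0.   ] | shift [-0.0177 -0.3544  0.1536] 15 rows of [-0.047 -0.945  0.41 ]
t 3.95 pos [0.2015 0.4576 0.2423] turn rad [-2.382  0.    -0.   ] 16 rows of [-0.993  0.    -0.   ] | shift [-0.0177  0.3544 -0.1536] 15 rows of [-0.047  0.945 -0.41 ]
```

>>> send_rows(grip=[1, 1, 1, 1, 1, 1], travel=[[0, 0, 0], [0, 0, 0], [0, 0, 0], [0, 0, 0], [0, 0, 0], [0, 0, 0]], angular=[[0.844, 0, 0], [0.844, 0, 0], [0.844, 0, 0], [0.844, 0, 0], [0.844, 0, 0], [0.844, 0, 0]])

```text
time: 4.7
eef_pos: [0.2015, 0.4576, 0.2423]
tool_rot: [-0.131, 0.695, 0.131, 0.695]
contact_force: [0.2, -0.9, -1.2]
finger_gap: 0.0853
```

Run:
```python
from h import *
plan([0.528,0.214,0.26],frame([0,0,-1],[.922,.386,0]))
```

```text
t 4.7 pos [0.2015 0.4576 0.2423] turn rad [-0.025 -0.     0.   ] 1 rows of [-0.167 -0.     0.   ] | shift [-0.0177 -0.3508  0.2071] 15 rows of [-0.047 -0.935  0.552]
```

>>> send_rows(grip=[1, 1, 1, 1, 1, 1, 1, 1, 1, 1], travel=[[-0.05, -0.935, 0.55], [-0.05, -0.935, 0.55], [-0.05, -0.935, 0.55], [-0.05, -0.935, 0.55], [-0.05, -0.935, 0.55], [-0.05, -0.935, 0.55], [-0.05, -0.935, 0.55], [-0.05, -0.935, 0.55], [-0.05, -0.935, 0.55], [-0.05, -0.935, 0.55]], angular=[[-0.167, 0, 0], [0, 0, 0], [0, 0, 0], [0, 0, 0], [0, 0, 0], [0, 0, 0], [0, 0, 0], [0, 0, 0], [0, 0, 0], [0, 0, 0]])

```text
time: 5.95
eef_pos: [0.4239, 0.2913, 0.2552]
tool_rot: [-0.141, 0.693, 0.141, 0.693]
contact_force: [0.0, 0.4, -0.5]
finger_gap: 0.0854
```

>>> send_rows(grip=[1, 1, 1, 1, 1], travel=[[-0.05, -0.935, 0.55], [-0.05, -0.935, 0.55], [-0.05, -0.935, 0.55], [-0.05, -0.935, 0.55], [-0.05, -0.935, 0.55]], angular=[[0, 0, 0], [0, 0, 0], [0, 0, 0], [0, 0, 0], [0, 0, 0]])

```text
time: 6.58
eef_pos: [0.5364, 0.2076, 0.2616]
tool_rot: [-0.14, 0.693, 0.141, 0.693]
contact_force: [-0.1, 0.2, 0.2]
finger_gap: 0.0853
```

```bash
cat >> h.py <<'E'
def save_state(p,n):
    import pickle; pickle.dump(p,open(n+'.pkl','wb'))
def load(n):
    import pickle; return pickle.load(open(n+'.pkl','rb'))
E
python3 - <<'E'
from h import *
P,r,s=pose(); print(P,s['time'],s['joints'].round(2) if hasattr(s['joints'],'round') else s['joints'])
w=cams.get_image('wrist'); save_state(w,'w1'); 
for t in['punch']:
    print(t,cams.spot_point(w,t)[:1],cams.look_for(w,t)[:1])
f=cv2.resize(w['frame'],(800,600),interpolation=cv2.INTER_CUBIC)
cv2.imwrite('pics/c.png',f[:,:,::-1])
E
```

```text
[0.53641036 0.20759358 0.26159349] 6.575 [0.37 0.39 0.26 1.44 0.   1.54]
punch [{'uv': [246.2, 153.0], 'score': 0.91}] [{'bbox': [245.7, 165.9, 19.4, 31.8], 'score': 0.78}]
```

View pics/c.png

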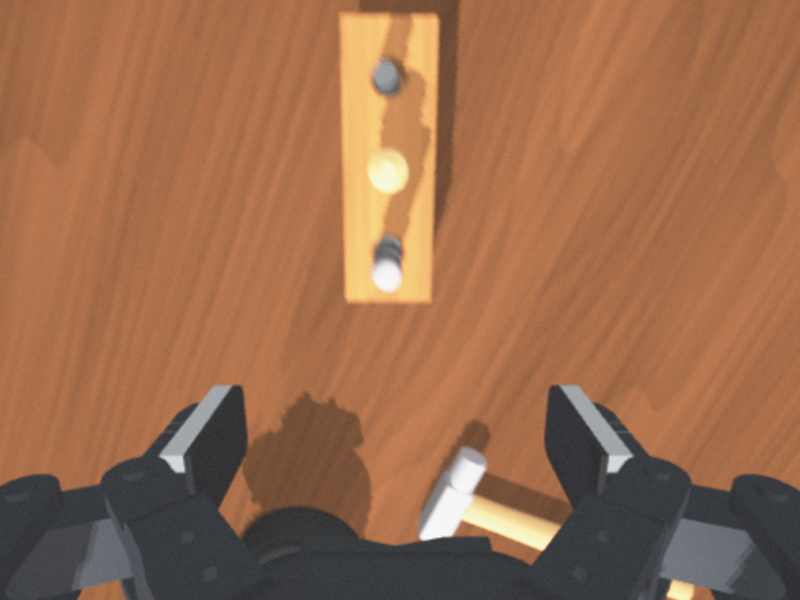

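Run:
```python
from h import *
w=load('w1'); k=.64
c=[atz(ray(w,(u*k,v*k)),.07) for u,v in[(340,14),(439,14),(346,302),(432,302)]]
print(np.round(c,4)); cen=np.mean(c,0); 
b=((c[0]+c[1])-(c[2]+c[3]))/2; print('len',np.linalg.norm(b),'wid',np.linalg.norm(c[0]-c[1]),np.linalg.norm(c[2]-c[3])); b/=np.linalg.norm(b)
print('cen',cen,'axis',b,'holes',cen-.052*b,cen+.052*b)
print('top',atz(ray(w,(388*k,273*k)),.134))
h=cen-.052*b; print(proj(w,[h,[*h[:2],.134]])/k)
for z in(.135,):
  m=cams.get_image('wrist'); o=cams.outline_of(m,'punch')
  if o:
    M=o[0]['pixels']; ys,xs=np.nonzero(M); print(M.sum(),[(y,xs[ys==y].min(),xs[ys==y].max()) for y in np.unique(ys)][::2])
```

```text
[[0.4502 0.3327 0.07  ]
 [0.5023 0.3548 0.07  ]
 [0.5162 0.1742 0.07  ]
 [0.5688 0.1965 0.07  ]]
len 0.17170635086561603 wid 0.056670638611437105 0.05703566747411669
cen [0.5093811  0.26454094 0.07      ] axis [-0.38584343  0.92256428  0.        ] holes [0.52944496 0.2165676  0.07      ] [0.48931724 0.31251428 0.07      ]
top [0.52928812 0.21713728 0.134     ]
[[389.08599771 251.58310682]
 [387.85539018 274.0917182 ]]
521 [(np.int64(149), np.int64(244), np.int64(250)), (np.int64(151), np.int64(241), np.int64(252)), (np.int64(153), np.int64(240), np.int64(253)), (np.int64(155), np.int64(240), np.int64(254)), (np.int64(157), np.int64(239), np.int64(254)), (np.int64(159), np.int64(239), np.int64(254)), (np.int64(161), np.int64(238), np.int64(254)), (np.int64(163), np.int64(238), np.int64(255)), (np.int64(165), np.int64(238), np.int64(255)), (np.int64(167), np.int64(237), np.int64(255)), (np.int64(169), np.int64(237), np.int64(255)), (np.int64(171), np.int64(236), np.int64(255)), (np.int64(173), np.int64(237), np.int64(255)), (np.int64(175), np.int64(237), np.int64(254)), (np.int64(177), np.int64(238), np.int64(253)), (np.int64(179), np.int64(240), np.int64(252)), (np.int64(181), np.int64(242), np.int64(249))]
```

Run:
```python
from h import *
plan([0.5294,0.217,0.125],frame([0,0,-1],[.9226,.3858,0]))
```

```text
t 6.83 pos [0.5353 0.2083 0.2614] turn rad [ 0.005  0.001 -0.001] 1 rows of [ 0.034  0.004 -0.01 ] | shift [ 0.1364  0.0103 -0.0021] 6 rows of [ 0.909  0.068 -0.014]
```

>>> send_rows(grip=[1, 1, 1, 1, 1, 1, 1], travel=[[0.91, 0.1, -0.02], [0.91, 0.1, -0.02], [0.91, 0.1, -0.02], [0.91, 0.1, -0.02], [0.91, 0, -0.01], [0.91, 0, 0], [0, 0, 0]], angular=[[0.034, 0, 0], [0, 0, 0], [0, 0, 0], [0, 0, 0], [0, 0, 0], [0, 0, 0], [0, 0, 0]])

```text
time: 7.7
eef_pos: [0.5234, 0.2232, 0.1231]
tool_rot: [-0.141, 0.692, 0.144, 0.693]
contact_force: [-0.6, -0.6, 0.7]
finger_gap: 0.0855
```

Run:
```python
from h import *
plan([0.5294,0.217,0.097],frame([0,0,-1],[.9226,.3858,0]))
w=cams.get_image('wrist'); print(cams.look_for(w,'punch')[:1], cams.outline_of(w,'punch')[:1] and cams.outline_of(w,'punch')[0]['bbox'], proj(w,[[.5294,.217,.134],[.5294,.217,.14]]))
```

```text
t 7.7 pos [0.5234 0.2232 0.1231] turn rad [ 0.01   0.002 -0.003] 1 rows of [ 0.07   0.012 -0.022] | shift [ 0.0261 -0.0081  0.0031] 2 rows of [ 0.523 -0.162  0.063]
[{'bbox': [252.9, 262.0, 40.8, 94.3], 'score': 0.86}] [252.3, 262.6, 37.6, 91.5] [[258.38445982 292.73865469]
 [258.65214269 301.113821  ]]
```

>>> send_rows(grip=[1, 1, 1], travel=[[0.5, -0.18, 0.03], [0.5, -0.16, 0.03], [0, 0, 0]], angular=[[0.07, 0.01, -0.02], [0, 0, 0], [0, 0, 0]])

```text
time: 8.28
eef_pos: [0.5326, 0.2163, 0.1013]
tool_rot: [-0.138, 0.69, 0.139, 0.697]
contact_force: [-0.1, -0.9, -0.4]
finger_gap: 0.0853
```

Run:
```python
from h import *
plan([0.5285,0.2168,0.097],frame([0,0,-1],[.9226,.3858,0]))
w=cams.get_image('wrist'); save(w,'d.png'); print(cams.look_for(w,'punch')[:1], proj(w,[[.5285,.2168,.134],[.5285,.2168,.09]]))
```

```text
t 8.28 pos [0.5326 0.2163 0.1013] turn rad [-0.002  0.011  0.   ] 1 rows of [-0.014  0.07   0.002] | shift [ 0.0043  0.002  -0.0036] 1 rows of [ 0.171  0.08  -0.146]
[{'bbox': [238.0, 267.1, 45.4, 113.2], 'score': 0.56}] [[241.51406674 303.46977274]
 [243.59281314 248.27243867]]
```

View pics/d.png

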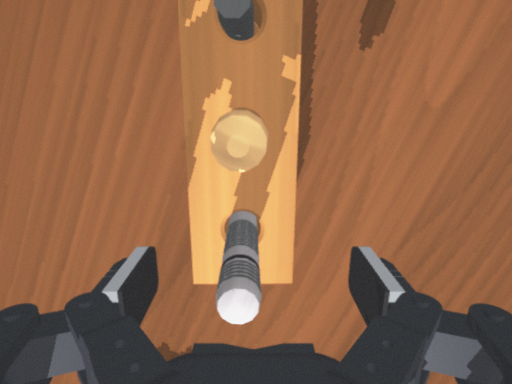

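>>> send_rows(grip=[1, 1, -1, -1, -1, -1, -1], travel=[[0.17, 0.08, -0.18], [0, 0, 0], [0, 0, 0], [0, 0, 0], [0, 0, 0], [0, 0, 0], [0, 0, 0]], angular=[[0, 0.07, 0], [0, 0, 0], [0, 0, 0], [0, 0, 0], [0, 0, 0], [0, 0, 0], [0, 0, 0]], force=70)

```text
time: 9.25
eef_pos: [0.5285, 0.2175, 0.0988]
tool_rot: [-0.138, 0.692, 0.139, 0.694]
contact_force: [-0.6, 0.8, -1.1]
finger_gap: 0.0144
```

Run:
```python
from h import *
P,r,s=pose();print(P,s['finger_gap'],s['contact_force'],s['moment']);print(r.as_matrix().round(3))
```

```text
[0.528522   0.21748967 0.0987589 ] 0.014404229169137982 [-0.61159024  0.80733223 -1.10650565] [-0.00067492 -0.0608345   0.02197546]
[[ 0.003 -0.384  0.923]
 [ 0.001  0.923  0.384]
 [-1.    -0.     0.003]]
```

>>> send_rows(grip=[-1, -1, -1, -1, -1, -1, -1, -1], travel=[[-0.5, 0, 0], [-1, 0, 0], [-1, 0, 0], [-1, 0, 0], [-1, 0, 0], [-1, 0, 0], [-1, 0, 0], [0, 0, 0]], angular=[[0, 0, 0], [0, 0, 0], [0, 0, 0], [0, 0, 0], [0, 0, 0], [0, 0, 0], [0, 0, 0], [0, 0, 0]])

```text
time: 10.25
eef_pos: [0.5272, 0.2168, 0.2704]
tool_rot: [-0.138, 0.692, 0.139, 0.694]
contact_force: [0.1, 0.4, -0.2]
finger_gap: 0.0144
```

Run:
```python
from h import *
P,r,s=pose();print(P,s['finger_gap'],s['contact_force'])
w=cams.get_image('wrist'); save_state(w,'w2'); print(cams.spot_point(w,'punch_tip')[:1]); 
tip=P+r.apply([.0888,0,0]); print(tip,proj(w,tip), proj(w,P))
p=cams.get_image('scene');q=cams.get_image('side');save_state(p,'s2');save_state(q,'q2')
for c in(p,q): print(cams.spot_point(c,'punch_tip')[:1],proj(c,tip))
f=w['frame'].copy(); a=cv2.resize(q['frame'][230:390,160:330],None,fx=2,fy=2)
o=np.zeros((600,800,3),np.uint8);o[:384,:512]=f
u,v=proj(p,tip)[0].astype(int); A=cv2.resize(p['frame'][v-70:v+50,u-70:u+70],None,fx=2,fy=2)
o[:240,512:792]=A
u,v=proj(q,tip)[0].astype(int); A=cv2.resize(q['frame'][v-80:v+70,u-70:u+70],None,fx=2,fy=2)
o[260:260+A.shape[0],512:512+A.shape[1]]=A
cv2.imwrite('pics/e.png',o[:,:,::-1])
```

```text
[0.5271664  0.21681933 0.27038688] 0.014432329332043683 [ 0.05204555  0.36824199 -0.185622  ]
[{'uv': [248.8, 199.6], 'score': 0.62}]
[0.5274093  0.21691168 0.18158726] [[251.8660836  202.62623046]] [[251.29501362 263.31929263]]
[] [[304.79249303  98.75926929]]
[{'uv': [227.1, 273.7], 'score': 0.39}] [[225.1019769  273.92893218]]
```

View pics/e.png

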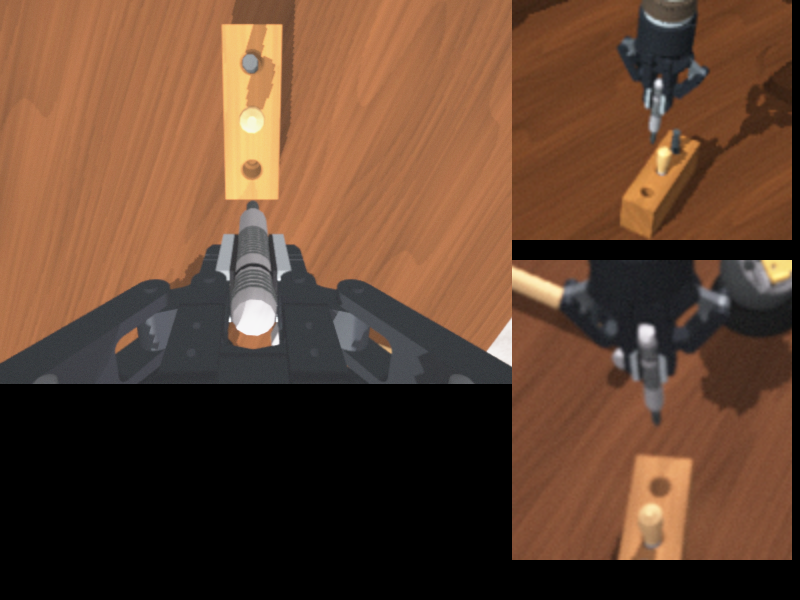

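Run:
```python
from h import *
plan([0.437,-.096,.275],frame([.53,0,-.85],[.85,0,.53]))
```

```text
t 10.55 pos [0.5254 0.2161 0.266 ] turn rad [ 0.385 -0.556 -0.109] 4 rows of [ 0.641 -0.926 -0.182] | shift [-0.0544 -0.3121 -0.0702] 13 rows of [-0.167 -0.96  -0.216]
```

>>> send_rows(grip=[-1, -1, -1, -1, -1, -1, -1, -1, -1, -1], travel=[[0, 0, 0], [0, 0, 0], [0, 0, 0], [0, 0, 0], [-0.17, -0.96, -0.22], [-0.17, -0.96, -0.22], [-0.17, -0.96, -0.22], [-0.17, -0.96, -0.22], [-0.17, -0.96, -0.22], [-0.17, -0.96, -0.22]], angular=[[0.64, -0.926, -0.182], [0.64, -0.926, -0.182], [0.64, -0.926, -0.182], [0.64, -0.926, -0.182], [0, 0, 0], [0, 0, 0], [0, 0, 0], [0, 0, 0], [0, 0, 0], [0, 0, 0]])

```text
time: 11.8
eef_pos: [0.4728, 0.0678, 0.2545]
tool_rot: [-0.0, 0.489, -0.004, 0.872]
contact_force: [-0.3, -0.3, -0.9]
finger_gap: 0.0143
```

Run:
```python
from h import *
plan([0.437,-.096,.275],frame([.53,0,-.85],[.85,0,.53]))
```

```text
t 11.8 pos [0.4728 0.0678 0.2545] turn rad [-0.004 -0.008  0.007] 1 rows of [-0.024 -0.056  0.05 ] | shift [-0.0364 -0.1638 -0.0196] 7 rows of [-0.208 -0.936 -0.112]
```

>>> send_rows(grip=[-1, -1, -1, -1, -1, -1, -1, -1], travel=[[-0.21, -0.93, -0.11], [-0.21, -0.93, -0.11], [-0.21, -0.93, -0.11], [-0.21, -0.93, -0.11], [-0.21, -0.93, -0.11], [-0.21, -0.93, -0.11], [-0.21, -0.93, -0.11], [0, 0, 0]], angular=[[0, 0, 0], [0, 0, 0], [0, 0, 0], [0, 0, 0], [0, 0, 0], [0, 0, 0], [0, 0, 0], [0, 0, 0]])

```text
time: 12.8
eef_pos: [0.427, -0.1003, 0.2684]
tool_rot: [0.001, 0.496, -0.005, 0.868]
contact_force: [0.3, 0.6, -1.1]
finger_gap: 0.0143
```

Run:
```python
from h import *
P,r,s=pose();print(P,r.as_matrix().round(3),s['joints'])
w=cams.get_image('wrist'); save_state(w,'w3')
for t in('cross','plate','punch_tip'): print(t,cams.spot_point(w,t)[:1])
print(proj(w,P+r.apply([.0888,0,0])))
cv2.imwrite('pics/f.png',cv2.resize(w['frame'],(800,600),interpolation=cv2.INTER_CUBIC)[:,:,::-1])
```

```text
[ 0.42700106 -0.10033293  0.2683888 ] [[ 0.507  0.01   0.862]
 [-0.008  1.    -0.006]
 [-0.862 -0.003  0.507]] [-0.33833276 -0.26779811 -0.56620439  0.76329074  0.16167086  1.28323156]
cross [{'uv': [267.4, 194.8], 'score': 0.69}]
plate [{'uv': [267.1, 163.1], 'score': 0.76}]
punch_tip [{'uv': [252.5, 199.3], 'score': 0.58}]
[[252.12321006 203.09546877]]
```

View pics/f.png

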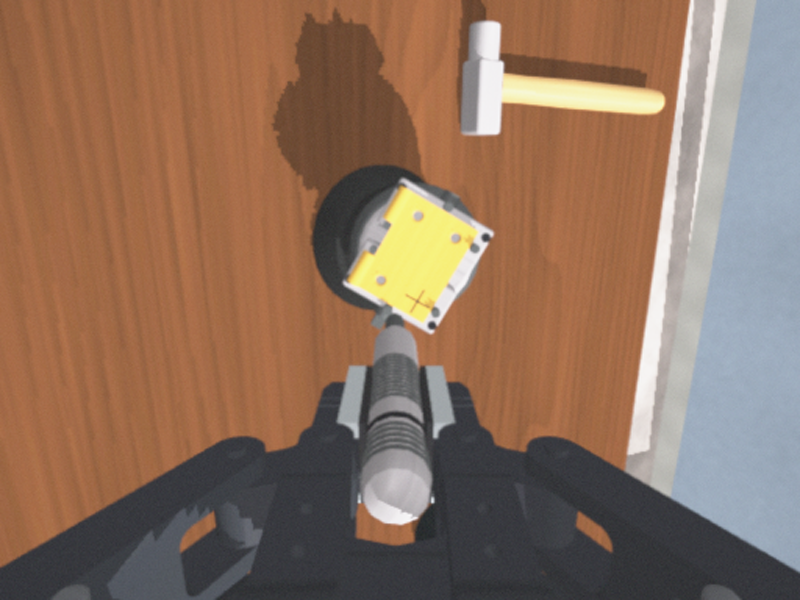

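```bash
cat >> h.py <<'E'
OBJ=np.array([[24,14,4],[24,-14,4],[-24,-14,4],[-24,14,4]],float)/1000
from scipy.optimize import least_squares
def fit(views,x0,wt=None):
    """views: list of (pic, pts 4x2). plate pose [pos, rotvec]"""
    def f(x):
        X=OBJ@R.from_rotvec(x[3:]).as_matrix().T+x[:3]
        return np.concatenate([((proj(p,X)-u)*(1 if wt is None else wt[i])).ravel() for i,(p,u) in enumerate(views)])
    s=least_squares(f,x0,x_scale=[.01]*3+[.1]*3); return s.x,f(s.x)
def seed(p,u):
    out=[]; n,rv,tv,e=cv2.solvePnPGeneric(OBJ,np.array(u,float),K(p),dist(p),flags=cv2.SOLVEPNP_IPPE)
    T=np.array(p['world_from_camera'])
    for a,t,q in zip(rv,tv,e):
        M=T[:3,:3]@cv2.Rodrigues(a)[0]; out.append((np.r_[T[:3,:3]@t[:,0]+T[:3,3],R.from_matrix(M).as_rotvec()],q[0]))
    return out
def show(x):
    M=R.from_rotvec(x[3:]); n=M.apply([0,0,1]); print('cross',(M.apply(OBJ[0])+x[:3]).round(4),'n',n.round(3),'tilt',np.degrees(np.arccos(n[2])).round(1),'pos',x[:3].round(4))
E
python3 - <<'E'
from h import *
w=load('w3'); u=np.array([[418,300],[381,281],[418,216],[456,239]])*.64
for x,e in seed(w,u): show(x);print(e)
P,r,s=pose()
for n in(0,):
  f=w['frame'][105:225,210:330]; cv2.imwrite('pics/g.png',cv2.resize(f,(600,600),interpolation=cv2.INTER_CUBIC)[:,:,::-1])
E
```

```text
cross [ 0.5593 -0.1094  0.1179] n [ 0.305  0.086 -0.948] tilt 161.5 pos [ 0.5347 -0.0961  0.1155]
30.76026789477039
cross [ 0.552  -0.1062  0.1334] n [ 0.549 -0.509 -0.663] tilt 131.5 pos [ 0.5347 -0.0934  0.1154]
30.87305315417702
```

View pics/g.png

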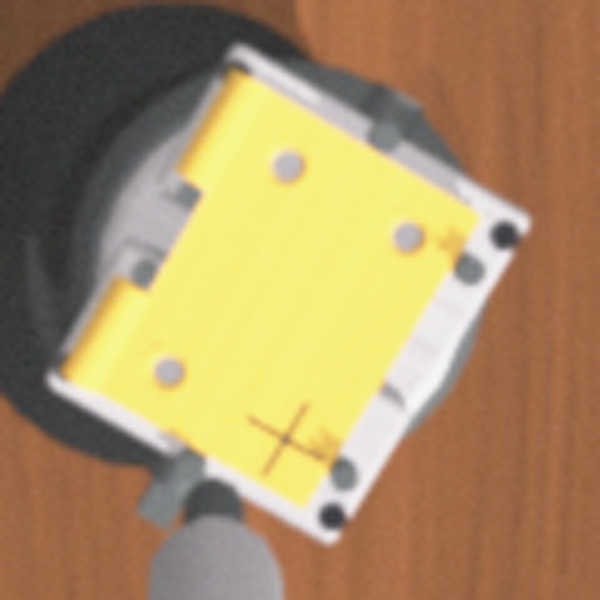

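Run:
```python
s=open('h.py').read()
s=s.replace("cv2.solvePnPGeneric(OBJ,","cv2.solvePnPGeneric(OBJ-[0,0,.004],").replace("out.append((np.r_[T[:3,:3]@t[:,0]+T[:3,3],","out.append((np.r_[T[:3,:3]@t[:,0]+T[:3,3]-M@[0,0,.004],")
open('h.py','w').write(s)
from h import *
w=load('w3'); u=(np.array([[286,438],[169,371],[288,165],[408,237]])+.5)/5-.5+[210,105]
np.save('u3.npy',u);print(u)
for x,e in seed(w,u): show(x);print(e); print(fit([(w,u)],x)[1].round(2))
p=load('s2');q=load('q2')
x=seed(w,u)[0][0]
for c in(p,q):
  for x,e in seed(w,u): print(proj(c,OBJ@R.from_rotvec(x[3:]).as_matrix().T+x[:3]).round(1).tolist())
```

```text
[[266.8 192.2]
 [243.4 178.8]
 [267.2 137.6]
 [291.2 152. ]]
cross [ 0.5364 -0.1234  0.1117] n [-0.518  0.109  0.849] tilt 31.9 pos [ 0.5402 -0.0962  0.1058]
0.08090865490508409
[ 0.05  0.03 -0.08 -0.06  0.02  0.12  0.01 -0.09]
cross [ 0.5336 -0.122   0.1162] n [-0.541  0.3    0.785] tilt 38.2 pos [ 0.5403 -0.0967  0.1061]
0.22206292113399026
[ 0.05  0.03 -0.08 -0.06  0.02  0.12  0.01 -0.09]
[[214.1, 171.6], [214.6, 167.2], [230.6, 163.6], [230.4, 167.9]]
[[213.8, 169.8], [214.6, 166.8], [231.0, 165.3], [230.5, 168.3]]
[[295.7, 180.1], [300.6, 190.8], [284.5, 196.2], [279.6, 185.2]]
[[296.7, 179.5], [300.8, 190.7], [283.4, 196.8], [279.3, 185.5]]
```

Run:
```python
from h import *
n=np.array([-.518,.109,.849]);n/=np.linalg.norm(n)
plan(np.array([.5364,-.1234,.1117])+n*(.0888+.045),frame(-n,[.862,0,.507]))
```

```text
t 13.0 pos [ 0.4275 -0.0984  0.2685] turn rad [-0.004 -0.016 -0.104] 1 rows of [-0.024 -0.103 -0.691] | shift [ 0.0583 -0.0041  0.0113] 3 rows of [ 0.778 -0.054  0.151]
```

>>> send_rows(grip=[-1, -1, -1, -1, -1], travel=[[0, 0, 0], [0.78, -0.05, 0.15], [0.78, -0.05, 0.15], [0.78, -0.05, 0.15], [0, 0, 0]], angular=[[-0.02, -0.1, -0.69], [0, 0, 0], [0, 0, 0], [0, 0, 0], [0, 0, 0]])

```text
time: 13.62
eef_pos: [0.4688, -0.1033, 0.2236]
tool_rot: [-0.03, 0.488, -0.044, 0.871]
contact_force: [-0.2, -0.1, -1.0]
finger_gap: 0.0143
```

Run:
```python
from h import *
P,r,s=pose();print(s['time'],P,r.as_matrix().round(3),s['contact_force'],s['finger_gap'])
w=cams.get_image('wrist'); save_state(w,'w4')
x=seed(load('w3'),np.load('u3.npy'))
for X,e in x: print(proj(w,OBJ@R.from_rotvec(X[3:]).as_matrix().T+X[:3]).round(1).tolist())
print('tip',proj(w,P+r.apply([.0888,0,0])))
f=w['frame'][100:250,180:330]; cv2.imwrite('pics/k.png',cv2.resize(f,(600,600),interpolation=cv2.INTER_CUBIC)[:,:,::-1])
```

```text
13.625 [ 0.46883921 -0.10330752  0.22356218] [[ 0.519  0.048  0.854]
 [-0.106  0.994  0.009]
 [-0.848 -0.095  0.521]] [-0.24878637 -0.05247372 -0.99398732] 0.014299007702756758
[[251.4, 194.1], [222.6, 177.5], [252.2, 127.3], [281.8, 145.4]]
[[251.3, 195.0], [222.4, 177.4], [252.4, 127.1], [281.8, 145.0]]
tip [[252.19040121 203.06396648]]
```

View pics/k.png

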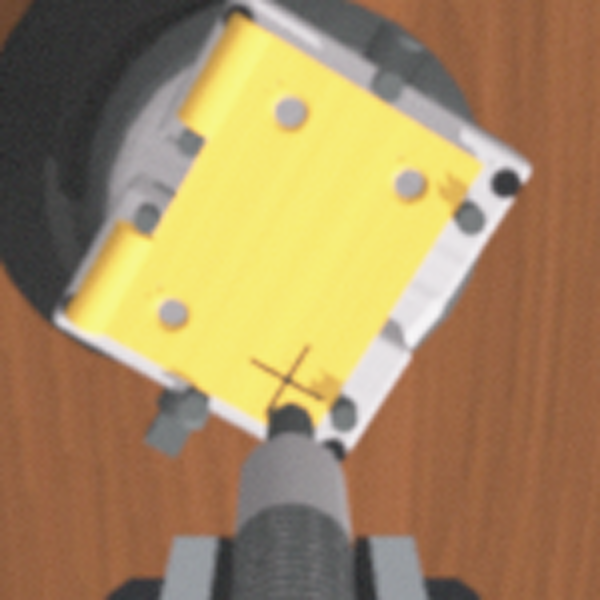

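Run:
```python
from h import *
w=load('w3');v=load('w4');u=np.load('u3.npy'); t=(np.array([[289,379],[172,313],[290,112],[410,184]])+.5)/4-.5+[180,100]
np.save('u4.npy',t)
for X,e in seed(v,t): show(X);print(e)
for X,e in seed(w,u):
    y,f=fit([(w,u),(v,t)],X); show(y);print(f.round(2),(f**2).sum())
y,f=fit([(v,t)],seed(v,t)[0][0]);
p=load('s2');q=load('q2')
# colour edges: leaf outline centre in scene/side as check
for X,_ in seed(v,t):
  for c in(p,q): print(proj(c,OBJ@R.from_rotvec(X[3:]).as_matrix().T+X[:3]).round(1).tolist())
for c,(a,b,d,e) in((p,(155,185,205,250)),(q,(165,215,265,315))):
  F=c['frame'].astype(int); m=(F[:,:,0]-F[:,:,2]>90)&(F[:,:,1]>120); m[:a]=0;m[b:]=0;m[:,:d]=0;m[:,e:]=0
  ys,xs=np.nonzero(m); print(m.sum(),xs.mean(),ys.mean(),np.cov(xs,ys).round(1).tolist())
  for X,_ in seed(v,t):
    Q=np.array([[35,25,4],[35,-25,4],[-35,-25,4],[-35,25,4]])/1e3
    mm=np.zeros((384*8,512*8),np.uint8); cv2.fillPoly(mm,[np.int32((proj(c,Q@R.from_rotvec(X[3:]).as_matrix().T+X[:3])+.5)*8)],1)
    yy,xx=np.nonzero(mm); print('  pred',mm.sum()/64,xx.mean()/8-.5,yy.mean()/8-.5,(np.cov(xx,yy)/64).round(1).tolist())
```

```text
cross [ 0.5361 -0.1231  0.1129] n [-0.54   0.063  0.839] tilt 33.0 pos [ 0.5391 -0.0956  0.108 ]
0.062216335227159664
cross [ 0.53   -0.1185  0.1235] n [-0.43   0.501  0.751] tilt 41.3 pos [ 0.5389 -0.0965  0.1085]
0.4480941746225419
cross [ 0.5362 -0.1232  0.1123] n [-0.529  0.073  0.846] tilt 32.3 pos [ 0.5394 -0.0958  0.1072]
[ 0.25  0.15  0.02  0.07  0.04  0.11  0.18 -0.11 -0.27 -0.11 -0.02 -0.04
 -0.04 -0.04 -0.08  0.01] 0.24792170760878465
cross [ 0.5362 -0.1232  0.1123] n [-0.529  0.073  0.846] tilt 32.3 pos [ 0.5394 -0.0958  0.1072]
[ 0.25  0.15  0.02  0.07  0.04  0.11  0.18 -0.11 -0.27 -0.11 -0.02 -0.04
 -0.04 -0.04 -0.08  0.01] 0.24792170760284965
[[214.1, 171.2], [214.5, 166.9], [230.3, 162.4], [230.1, 166.7]]
[[295.9, 179.9], [300.8, 190.5], [285.3, 195.7], [280.3, 184.8]]
[[213.9, 166.9], [214.5, 164.4], [231.0, 166.4], [230.7, 169.0]]
[[297.7, 178.8], [301.8, 190.0], [283.0, 197.0], [278.9, 185.6]]
252 221.46825396825398 167.01984126984127 [[50.2, -12.4], [-12.4, 13.2]]
  pred 177.90625 222.17288775689443 166.7734827858774 [[45.6, -13.1], [-13.1, 8.6]]
  pred 116.9375 222.43365847140566 166.67188335114912 [[49.6, 5.9], [5.9, 2.6]]
569 291.60456942003515 189.04745166959577 [[58.8, 1.1], [1.1, 40.7]]
  pred 507.859375 290.3344422053349 187.7611874288527 [[49.9, 0.4], [0.4, 35.9]]
  pred 632.171875 290.24865604686227 187.82181653031463 [[67.7, -10.9], [-10.9, 42.7]]
```

```bash
cat >> h.py <<'E'
N=np.array([-.529,.073,.846]);N/=np.linalg.norm(N); CR=np.array([.5362,-.1232,.1123])
def goal(h,off=0): return CR+N*(.0888+h), frame(-N,[.854,.009,.521])
E
python3 - <<'E'
from h import *
plan(*goal(.012))
for i in range(3): print(pose()[0])
E
```

```text
t 13.68 pos [ 0.4688 -0.1034  0.2243] turn rad [-0.    -0.009  0.033] 1 rows of [-0.002 -0.061  0.22 ] | shift [ 0.031  -0.0102 -0.0023] 2 rows of [ 0.619 -0.204 -0.046]
[ 0.46880761 -0.10338118  0.22425457]
[ 0.46880761 -0.10338118  0.22425457]
[ 0.46880761 -0.10338118  0.22425457]
```

>>> send_rows(grip=[-1, -1, -1, -1, -1], travel=[[0, -0.2, -0.05], [0.4, -0.2, -0.05], [0.4, 0, 0], [0.4, 0, 0], [0, 0, 0]], angular=[[0, -0.06, 0.22], [0, 0, 0], [0, 0, 0], [0, 0, 0], [0, 0, 0]])

```text
time: 14.3
eef_pos: [0.4832, -0.1143, 0.1984]
tool_rot: [-0.023, 0.484, -0.029, 0.874]
contact_force: [-0.3, 0.5, -1.0]
finger_gap: 0.0142
```

Run:
```python
from h import *
plan(*goal(.0))
P,r,s=pose();print(r.as_matrix()[:,0].round(3),s['contact_force'])
w=cams.get_image('wrist'); save_state(w,'w5'); q=cams.get_image('side');p=cams.get_image('scene')
tip=P+r.apply([.0888,0,0])
for c in(w,q,p): print('tip',proj(c,tip).round(1),'cross',proj(c,CR).round(1))
o=np.zeros((600,800,3),np.uint8)
o[:480,:480]=cv2.resize(w['frame'][140:260,190:310],(480,480),interpolation=cv2.INTER_CUBIC)
for i,c in enumerate((q,p)):
  a,b=proj(c,CR)[0].astype(int); o[300*i:300*i+300,490:790]=cv2.resize(c['frame'][b-30:b+30,a-30:a+30],(300,300),interpolation=cv2.INTER_CUBIC)
cv2.imwrite('pics/m.png',o[:,:,::-1])
```

```text
t 14.3 pos [ 0.4832 -0.1143  0.1984] turn rad [ 0.002  0.002 -0.001] 1 rows of [ 0.012  0.012 -0.008] | shift [ 0.0127 -0.0015 -0.0007] 1 rows of [ 0.506 -0.059 -0.027]
[ 0.53  -0.072 -0.845] [-0.2819306   0.51921637 -0.98188721]
tip [[252.1 203.1]] cross [[251.  199.9]]
tip [[298.  178.2]] cross [[295.8 180. ]]
tip [[213.3 167.4]] cross [[214.1 171.4]]
```

View pics/m.png

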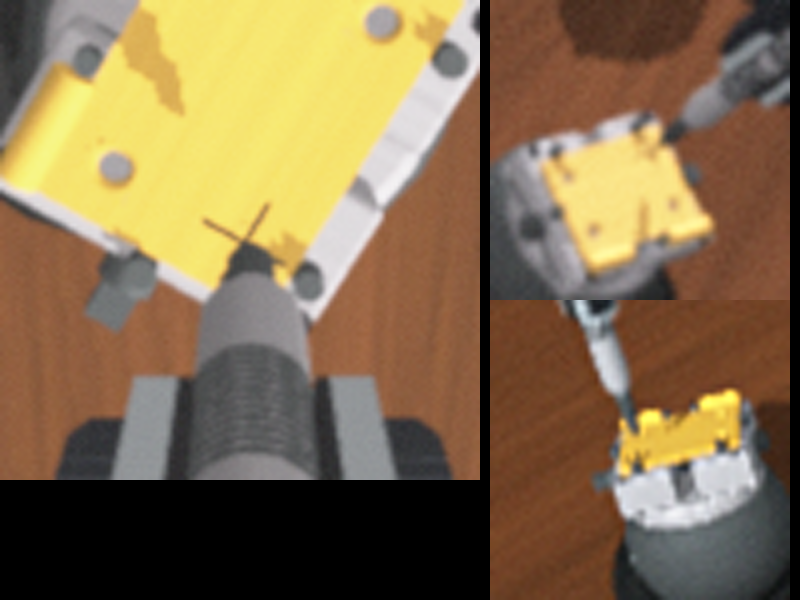

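>>> send_rows(grip=[-1, -1, -1, -1], travel=[[0.12, -0.06, -0.03], [0.12, 0, 0], [0.12, 0, 0], [0, 0, 0]], angular=[[0, 0, 0], [0, 0, 0], [0, 0, 0], [0, 0, 0]])

```text
time: 14.95
eef_pos: [0.4882, -0.1168, 0.1919]
tool_rot: [-0.023, 0.482, -0.029, 0.875]
contact_force: [-0.3, 0.2, -1.3]
finger_gap: 0.0142
```

```bash
cat >> h.py <<'E'
def chk():
    plan(*goal(0)); P,r,s=pose(); print('Fn',np.dot(s['contact_force'],N).round(2),'F',np.round(s['contact_force'],2),'ang',np.arccos(-r.as_matrix()[:,0]@N).round(3))
E
python3 -c "from h import *;chk()"
```

```text
t 14.95 pos [ 0.4882 -0.1168  0.1919] turn rad [ 0.002  0.005 -0.   ] 1 rows of [ 0.014  0.034 -0.002] | shift [ 0.0044  0.0005 -0.0015] 1 rows of [ 0.176  0.018 -0.059]
Fn -0.99 F [-0.25  0.18 -1.35] ang 0.005
```

>>> send_rows(grip=[-1, -1, -1], travel=[[0.08, 0, -0.04], [0.08, 0, 0], [0, 0, 0]], angular=[[0, 0.03, 0], [0, 0, 0], [0, 0, 0]])

```text
time: 15.32
eef_pos: [0.4895, -0.1172, 0.1881]
tool_rot: [-0.023, 0.484, -0.029, 0.874]
contact_force: [-2.2, 0.4, 1.1]
finger_gap: 0.0145
```

Run:
```python
from h import *
chk(); P,r,s=pose()
w=cams.get_image('wrist'); q=cams.get_image('side'); print(proj(w,CR),proj(w,P+r.apply([.0888,0,0])))
o=np.zeros((480,800,3),np.uint8)
o[:480,:480]=cv2.resize(w['frame'][170:230,220:280],(480,480),interpolation=cv2.INTER_CUBIC)
a,b=proj(q,CR)[0].astype(int); print(a,b);o[:300,490:790]=cv2.resize(q['frame'][b-20:b+20,a-20:a+20],(300,300),interpolation=cv2.INTER_CUBIC)
cv2.imwrite('pics/n.png',o[:,:,::-1])
```

```text
t 15.32 pos [ 0.4895 -0.1172  0.1881] turn rad [ 0.002  0.001 -0.   ] 1 rows of [ 0.013  0.004 -0.001] | shift [ 0.0004  0.0006 -0.0006] 1 rows of [ 0.016  0.022 -0.023]
Fn 2.18 F [-2.25  0.45  1.14] ang 0.001
[[251.24610325 202.16197735]] [[252.12707791 203.0542028 ]]
295 180
```

View pics/n.png

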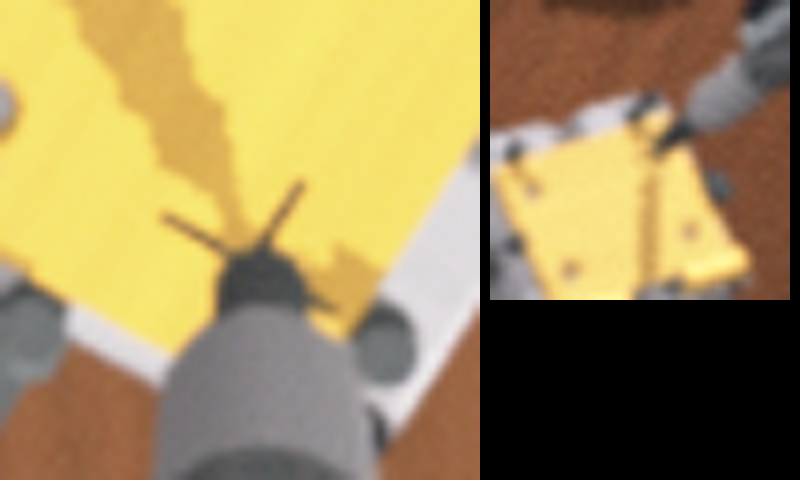

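>>> send_rows(grip=[-1, -1, -1, -1], travel=[[0.08, 0, 0], [0.08, 0, 0], [0.08, 0, 0], [0, 0, 0]], angular=[[0, 0, 0], [0, 0, 0], [0, 0, 0], [0, 0, 0]])

```text
time: 15.92
eef_pos: [0.4923, -0.1177, 0.1838]
tool_rot: [-0.023, 0.484, -0.029, 0.874]
contact_force: [-6.0, 2.2, 5.7]
finger_gap: 0.0141
```

```bash
python3 -c "from h import *;chk()"
```

```text
t 15.93 pos [ 0.4923 -0.1177  0.1838] turn rad [0.002 0.001 0.   ] 1 rows of [0.012 0.01  0.002] | shift [-0.0048  0.0006 -0.0007] 1 rows of [-0.191  0.025 -0.028]
Fn 8.18 F [-6.02  2.15  5.73] ang 0.001
```

>>> send_rows(grip=[-1, -1, -1], travel=[[0.08, 0, 0], [0.08, 0, 0], [0, 0, 0]], angular=[[0, 0, 0], [0, 0, 0], [0, 0, 0]])

```text
time: 16.3
eef_pos: [0.4939, -0.1179, 0.1814]
tool_rot: [-0.023, 0.484, -0.029, 0.874]
contact_force: [-8.1, 1.9, 8.8]
finger_gap: 0.0145
```

```bash
python3 -c "from h import *;chk()"
```

```text
t 16.3 pos [ 0.4939 -0.1179  0.1814] turn rad [0.002 0.002 0.001] 1 rows of [0.011 0.014 0.003] | shift [-0.0076  0.0006 -0.0007] 1 rows of [-0.304  0.025 -0.029]
Fn 11.87 F [-8.06  1.94  8.83] ang 0.002
```

>>> send_rows(grip=[-1, -1], travel=[[0.05, 0, 0], [0, 0, 0]], angular=[[0, 0, 0], [0, 0, 0]])

```text
time: 16.55
eef_pos: [0.494, -0.1179, 0.1812]
tool_rot: [-0.023, 0.483, -0.029, 0.875]
contact_force: [-9.1, 0.7, 7.7]
finger_gap: 0.014
```

```bash
python3 -c "from h import *;chk()"
```

```text
t 16.55 pos [ 0.494  -0.1179  0.1812] turn rad [0.002 0.003 0.001] 1 rows of [0.01  0.017 0.005] | shift [-0.0078  0.0007 -0.0007] 1 rows of [-0.313  0.026 -0.03 ]
Fn 11.35 F [-9.11  0.73  7.66] ang 0.003
```

>>> send_rows(grip=[-1, -1], travel=[[0.08, 0, 0], [0.08, 0, 0]], angular=[[0, 0, 0], [0, 0, 0]])

```text
time: 16.8
eef_pos: [0.4951, -0.1182, 0.1803]
tool_rot: [-0.023, 0.483, -0.03, 0.875]
contact_force: [-24.3, 4.8, 26.7]
finger_gap: 0.0143
```

```bash
python3 -c "from h import *;chk()"
```

```text
t 16.8 pos [ 0.4951 -0.1182  0.1803] turn rad [0.001 0.004 0.001] 1 rows of [0.009 0.028 0.01 ] | shift [-0.0092  0.0008 -0.0012] 1 rows of [-0.367  0.033 -0.047]
Fn 35.79 F [-24.35   4.79  26.68] ang 0.004
```

>>> send_rows(grip=[-1, -1], travel=[[0.03, 0, 0], [0.03, 0, 0]], angular=[[0, 0, 0], [0, 0, 0]])

```text
time: 17.05
eef_pos: [0.4945, -0.118, 0.1807]
tool_rot: [-0.023, 0.482, -0.03, 0.875]
contact_force: [-11.3, 1.5, 11.0]
finger_gap: 0.0144
```

```bash
python3 -c "from h import *;chk()"
```

```text
t 17.05 pos [ 0.4945 -0.118   0.1807] turn rad [0.001 0.005 0.002] 1 rows of [0.007 0.032 0.01 ] | shift [-0.0085  0.0007 -0.0009] 1 rows of [-0.341  0.026 -0.036]
Fn 15.36 F [-11.27   1.53  10.99] ang 0.005
```

>>> send_rows(grip=[-1, -1, -1, -1], travel=[[0.04, 0, 0], [0.04, 0, 0], [0.04, 0, 0], [0.04, 0, 0]], angular=[[0, 0, 0], [0, 0, 0], [0, 0, 0], [0, 0, 0]])

```text
time: 17.55
eef_pos: [0.4945, -0.118, 0.1806]
tool_rot: [-0.023, 0.482, -0.03, 0.876]
contact_force: [-14.6, 1.6, 13.5]
finger_gap: 0.0141
```

```bash
python3 -c "from h import *;chk()"
```

```text
t 17.55 pos [ 0.4945 -0.118   0.1806] turn rad [0.001 0.007 0.002] 1 rows of [0.004 0.043 0.015] | shift [-0.0086  0.0006 -0.0008] 1 rows of [-0.344  0.025 -0.032]
Fn 19.27 F [-14.59   1.63  13.52] ang 0.007
```

>>> send_rows(grip=[-1, -1, -1, -1, -1, -1, -1, -1], travel=[[-0.1, 0, 0], [-0.15, 0, 0], [-0.2, 0, 0], [-0.4, 0, 0], [-0.7, 0, 0], [-0.7, 0, 0], [-0.7, 0, 0], [0, 0, 0]], angular=[[0, 0, 0], [0, 0, 0], [0, 0, 0], [0, 0, 0], [0, 0, 0], [0, 0, 0], [0, 0, 0], [0, 0, 0]])

```text
time: 18.55
eef_pos: [0.4533, -0.1121, 0.2457]
tool_rot: [-0.023, 0.481, -0.03, 0.876]
contact_force: [0.2, -0.5, -1.1]
finger_gap: 0.0143
```

Run:
```python
from h import *
chk();P,r,s=pose()
w=cams.get_image('wrist'); save_state(w,'w6'); print(cams.spot_point(w,'punch_tip')[:1],cams.spot_point(w,'cross')[:1]); print(proj(w,P+r.apply([.0888,0,0])), proj(w,CR))
o=cv2.resize(w['frame'][100:260,180:330],(750,800),interpolation=cv2.INTER_CUBIC)[:600]
cv2.imwrite('pics/o.png',o[:,:,::-1])
```

```text
t 18.55 pos [ 0.4533 -0.1121  0.2457] turn rad [0.001 0.007 0.002] 1 rows of [0.005 0.048 0.014] | shift [ 0.0687  0.0003 -0.0004] 3 rows of [ 0.916  0.005 -0.006]
Fn -1.05 F [ 0.2  -0.54 -1.07] ang 0.007
[{'uv': [249.3, 204.0], 'score': 0.55}] [{'uv': [251.2, 200.0], 'score': 0.34}]
[[252.16296074 203.07570818]] [[250.61851994 179.14364849]]
```

View pics/o.png

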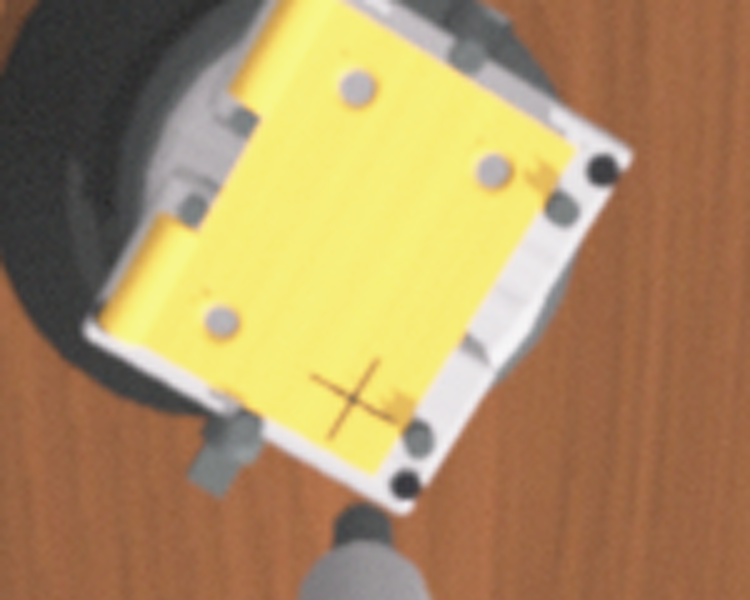

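Run:
```python
from h import *
plan([.5285,.2175,.265],frame([0.003,0.001,-1],[.923,.384,0.003]))
```

```text
t 18.7 pos [ 0.4527 -0.1118  0.2434] turn rad [-0.394  0.536  0.185] 4 rows of [-0.656  0.894  0.309] | shift [-0.021   0.2749  0.1966] 11 rows of [-0.076  1.     0.715]
```

>>> send_rows(grip=[-1, -1, -1, -1, -1, -1, -1, -1, -1, -1], travel=[[-0.3, 0, 0], [0, 0, 0], [0, 0, 0], [0, 0, 0], [-0.08, 0.98, 0.7], [-0.08, 0.98, 0.7], [-0.08, 0.98, 0.7], [-0.08, 0.98, 0.7], [-0.08, 0.98, 0.7], [-0.08, 0.98, 0.7]], angular=[[-0.656, 0.894, 0.309], [-0.656, 0.894, 0.309], [-0.656, 0.894, 0.309], [-0.656, 0.894, 0.309], [0, 0, 0], [0, 0, 0], [0, 0, 0], [0, 0, 0], [0, 0, 0], [0, 0, 0]])

```text
time: 19.95
eef_pos: [0.488, 0.0702, 0.2452]
tool_rot: [-0.138, 0.705, 0.146, 0.68]
contact_force: [-0.2, -1.7, -0.6]
finger_gap: 0.0144
```

Run:
```python
from h import *
plan([.5285,.2175,.265],frame([0.003,0.001,-1],[.923,.384,0.003]))
```

```text
t 19.95 pos [0.488  0.0702 0.2452] turn rad [ 0.009 -0.035 -0.018] 1 rows of [ 0.061 -0.232 -0.119] | shift [-0.0195  0.1204  0.094 ] 5 rows of [-0.156  0.963  0.752]
```

>>> send_rows(grip=[-1, -1, -1, -1, -1, -1], travel=[[-0.16, 0.96, 0.75], [-0.16, 0.96, 0.75], [-0.16, 0.96, 0.75], [-0.16, 0.96, 0.75], [-0.16, 0.96, 0.75], [0, 0, 0]], angular=[[0.06, -0.23, -0.12], [0, 0, 0], [0, 0, 0], [0, 0, 0], [0, 0, 0], [0, 0, 0]])

```text
time: 20.7
eef_pos: [0.5313, 0.2254, 0.2563]
tool_rot: [-0.14, 0.695, 0.14, 0.692]
contact_force: [-0.1, -0.3, -1.1]
finger_gap: 0.0144
```

```bash
cat >> h.py <<'E'
def home(z): plan([.5282,.2172,z],frame([0.003,0.001,-1],[.923,.384,0.003]))
E
python3 -c "from h import *;home(.185)"
```

```text
t 20.7 pos [0.5313 0.2254 0.2563] turn rad [ 0.004 -0.007 -0.   ] 1 rows of [ 0.025 -0.048 -0.003] | shift [ 0.0713 -0.0064 -0.0062] 3 rows of [ 0.951 -0.086 -0.083]
```

>>> send_rows(grip=[-1, -1, -1, -1, -1], travel=[[0.6, -0.25, -0.25], [0.8, 0, 0], [0.8, 0, 0], [0.6, 0, 0], [0, 0, 0]], angular=[[0.025, -0.048, 0], [0, 0, 0], [0, 0, 0], [0, 0, 0], [0, 0, 0]])

```text
time: 21.32
eef_pos: [0.5272, 0.2142, 0.1786]
tool_rot: [-0.139, 0.695, 0.137, 0.692]
contact_force: [0.5, -0.9, 0.5]
finger_gap: 0.0146
```

```bash
python3 -c "from h import *;home(.185)"
```

```text
t 21.32 pos [0.5272 0.2142 0.1786] turn rad [-0.002 -0.007  0.001] 1 rows of [-0.012 -0.049  0.007] | shift [-0.0064  0.0023  0.0021] 1 rows of [-0.256  0.094  0.084]
```

>>> send_rows(grip=[-1, -1], travel=[[0, 0.09, 0.08], [0, 0, 0]], angular=[[0, -0.05, 0], [0, 0, 0]])

```text
time: 21.58
eef_pos: [0.5288, 0.2169, 0.1791]
tool_rot: [-0.138, 0.692, 0.137, 0.695]
contact_force: [-0.8, 0.9, -0.4]
finger_gap: 0.0145
```

```bash
python3 -c "from h import *;home(.135);print(sensors.observe()['contact_force'])"
```

```text
t 21.57 pos [0.5288 0.2169 0.1791] turn rad [-0.002  0.001  0.001] 1 rows of [-0.017  0.009  0.008] | shift [ 0.0441  0.0006 -0.0006] 2 rows of [ 0.881  0.011 -0.011]
[-0.84179572  0.88733809 -0.44788273]
```

>>> send_rows(grip=[-1, -1, -1, -1, -1], travel=[[0.4, 0, 0], [0.4, 0, 0], [0.4, 0, 0], [0.4, 0, 0], [0, 0, 0]], angular=[[0, 0, 0], [0, 0, 0], [0, 0, 0], [0, 0, 0], [0, 0, 0]])

```text
time: 22.2
eef_pos: [0.5291, 0.217, 0.1366]
tool_rot: [-0.138, 0.692, 0.138, 0.695]
contact_force: [0.7, -0.5, -1.5]
finger_gap: 0.0144
```

```bash
python3 -c "from h import *;home(.118);print(sensors.observe()['contact_force'])"
```

```text
t 22.2 pos [0.5291 0.217  0.1366] turn rad [-0.002  0.002  0.001] 1 rows of [-0.015  0.013  0.009] | shift [ 0.0186  0.0005 -0.0008] 1 rows of [ 0.745  0.022 -0.033]
[ 0.69586692 -0.47526597 -1.45047696]
```

>>> send_rows(grip=[-1, -1, -1, -1, -1], travel=[[0.25, 0.02, -0.03], [0.25, 0, 0], [0.25, 0, 0], [0.2, 0, 0], [0, 0, 0]], angular=[[0, 0, 0], [0, 0, 0], [0, 0, 0], [0, 0, 0], [0, 0, 0]])

```text
time: 22.82
eef_pos: [0.5283, 0.2173, 0.1116]
tool_rot: [-0.138, 0.692, 0.138, 0.696]
contact_force: [0.2, 0.2, -1.4]
finger_gap: 0.0144
```

```bash
python3 -c "from h import *;home(.0988);print(sensors.observe()['contact_force'])"
```

```text
t 22.82 pos [0.5283 0.2173 0.1116] turn rad [-0.002  0.002  0.001] 1 rows of [-0.015  0.015  0.008] | shift [ 0.0128 -0.     -0.0002] 1 rows of [ 0.513 -0.    -0.007]
[ 0.20369148  0.16448717 -1.35232714]
```

>>> send_rows(grip=[-1, -1, -1, -1, -1], travel=[[0.12, 0, 0], [0.12, 0, 0], [0.12, 0, 0], [0.1, 0, 0], [0, 0, 0]], angular=[[0, 0, 0], [0, 0, 0], [0, 0, 0], [0, 0, 0], [0, 0, 0]])

```text
time: 23.45
eef_pos: [0.5285, 0.2173, 0.0997]
tool_rot: [-0.138, 0.691, 0.138, 0.696]
contact_force: [-0.5, -0.6, -1.6]
finger_gap: 0.0143
```

```bash
python3 -c "from h import *;home(.0988);print(sensors.observe()['contact_force'])"
```

```text
t 23.45 pos [0.5285 0.2173 0.0997] turn rad [-0.002  0.003  0.001] 1 rows of [-0.015  0.018  0.009] | shift [ 0.0009  0.     -0.0004] 1 rows of [ 0.034  0.001 -0.015]
[-0.45420961 -0.58113658 -1.59979678]
```

>>> send_rows(grip=[-1, -1, 0.3, 0.3, 1, 1, 1, 1], travel=[[0.04, 0, 0], [0, 0, 0], [0, 0, 0], [0, 0, 0], [0, 0, 0], [0, 0, 0], [0, 0, 0], [0, 0, 0]], angular=[[0, 0, 0], [0, 0, 0], [0, 0, 0], [0, 0, 0], [0, 0, 0], [0, 0, 0], [0, 0, 0], [0, 0, 0]])

```text
time: 24.45
eef_pos: [0.5299, 0.2178, 0.0998]
tool_rot: [-0.138, 0.69, 0.138, 0.697]
contact_force: [0.3, 0.0, 0.3]
finger_gap: 0.0856
```

>>> send_rows(grip=[1, 1, 1, 1, 1, 1, 1, 1], travel=[[-0.5, 0, 0], [-0.8, 0, 0], [-1, 0, 0], [-1, 0, 0], [-1, 0, 0], [-1, 0, 0], [-1, 0, 0], [0, 0, 0]], angular=[[0, 0, 0], [0, 0, 0], [0, 0, 0], [0, 0, 0], [0, 0, 0], [0, 0, 0], [0, 0, 0], [0, 0, 0]])

```text
time: 25.45
eef_pos: [0.5287, 0.2177, 0.2687]
tool_rot: [-0.137, 0.688, 0.138, 0.699]
contact_force: [0.6, -0.1, -0.6]
finger_gap: 0.0853
```

Run:
```python
from h import *
P,r,s=pose();print(P,s['finger_gap'],s['contact_force'])
w=cams.get_image('wrist');p=cams.get_image('scene');q=cams.get_image('side')
o=np.zeros((600,800,3),np.uint8); o[:384,:512]=w['frame']
for i,c in enumerate((q,p)):
  a,b=proj(c,[.5294,.2166,.1])[0].astype(int); y=max(b-35,0); A=c['frame'][y:y+70,a-35:a+35]; o[290*i:290*i+280,515:795]=cv2.resize(A,(280,280),interpolation=cv2.INTER_CUBIC)
a=(225,180); o[390:600,:210]=cv2.resize(q['frame'][160:220,265:325],(210,210))
print(proj(w,[[.5294,.2166,.134],[.5294,.2166,.07]]))
cv2.imwrite('pics/z.png',o[:,:,::-1])
```

```text
[0.52874089 0.21767143 0.26869255] 0.08529952628634996 [ 0.64769843 -0.05304862 -0.56651314]
[[249.85315441 187.12226171]
 [249.47077427 170.8579556 ]]
```

View pics/z.png

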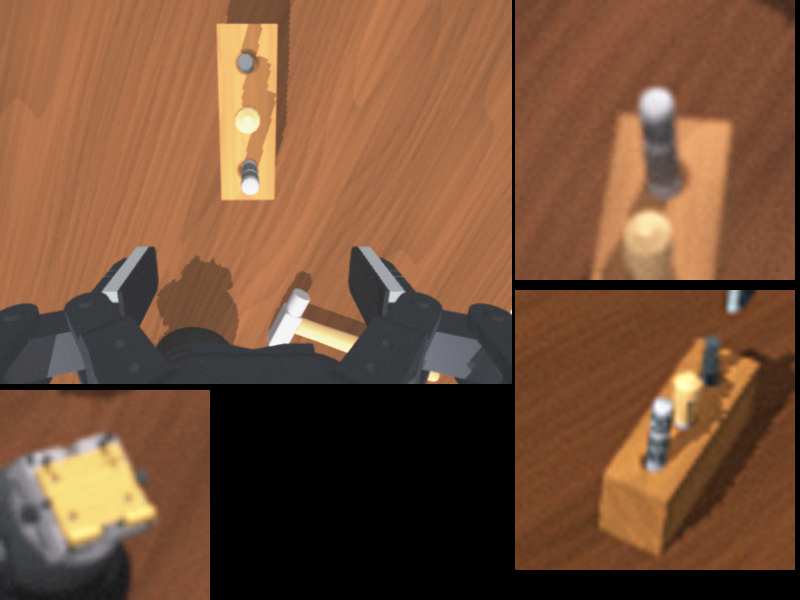

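The punch stands upright in its own hole, top at about (250, 186) in the wrist picture where (250, 187) was predicted. It is free of the open gripper, and the drift, burnisher, hammer and leaf all look in place. Handing in.

```bash
python3 -c "
from h import *
print(robot.close_job())"
```

```text
the job is handed in; nothing more can be done
None
```

I drew the punch out of its end hole and pressed it square on the scribed cross until the spring nose was fully in. I then lifted it straight off, lowered it back into the same hole, released it and handed the job in at about 25.6 s.

**Position and angle:** By the camera fit, the point was about 1 mm from the cross at contact. The tool axis stayed within 0.01 rad of the measured leaf normal (tilt about 32°). That compares the tool with the fit; the punch's own lean in the grip was only judged from the pictures.

**Force:** I held about 20 N steadily for 0.5 s. Just before that, two press steps ran into the hard stop and the reading briefly reached 36–37 N. That is close to the 40 N limit, and since I only read the force at the end of each call, I can't rule out a slightly higher peak.

**After the lift:** The cross was within half a pixel of its predicted place in the wrist picture. The point sat where it had before relative to the gripper, so I saw no sign of the vise moving or the punch slipping.

**Final picture:** The punch stands upright in its hole with its top within about 1 px of the expected place, and the gripper is open about 13 cm above it. The drift, burnisher, hammer and leaf look undisturbed. I did not look at the mug again; the arm never went near it.

**Disagreements:**
- The side camera put the point 2–3 px (a few mm) off the wrist camera's estimate. I put most of that down to the side camera's own offset and went by the wrist view.
- The gripper opening read 14.4 mm on the 16 mm barrel throughout, and I left that unexplained.

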